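# Pry a sealed instrument housing ajar and hold it

## Robot

A 6-joint arm with a two-finger parallel gripper is mounted at the origin on the work surface. World frame = base frame: x ahead of the robot, y to its left, z up, the work surface at z = 0. Lengths are in mm, angles in rad, forces in N, time in s.
With the tool pointing down it reaches from about 350 to 775 mm from the base axis. Payload 7.3 kg.
Tool frame: the origin (TCP) lies at the centre of the arm's flange, where the gripper is bolted on; the fingertips stand 178 mm ahead of it and the grasp point (between the pads) lies 159 mm ahead of it; z points along the fingers, y is the direction in which the jaws open and shut (so a half turn about z gives the same grasp; the last joint's range is limited). The gripper opens to 92 mm and grips with 3 to 60 N. Pads are 19 mm wide; open, the fingers measure 130 mm over their backs; the gripper's body (75 mm by 190 mm) begins 47 mm behind the grasp point.
Start: joints at [0.99, 0.342, 1.524, -0, 1.275, -0.146], TCP at [221.125, 476.163, 404.741] pointing down, gripper open.
Joint ranges: [-2.53, 2.53], [-0.77, 2.02], [0.04, 2.7], [-1, 4.14], [0.28, 2.66], [-3.11, 3.11]. Speed limits (rad/s): [2.57, 2.57, 3.14, 3.14, 3.14, 3.14].

## Interface

Orientations are given as [roll, pitch, yaw] about the fixed x, y, z axes, in that order (R = Rz(yaw) Ry(pitch) Rx(roll)).
In Python, from plant import status, viewer, ticket gives the robot as it stands.
- The arm moves only by the tool play_rows, never from a script. Its argument "commands" is a list of rows, each an object with "offset": the shift along the tool's x, y, z in m, a list of three; "twist": the turn about the tool's z in degrees. A call has 1 to 5 rows; each row shifts and turns the commanded pose from where the row before left it, along the tool's axes as they then stand; what a row does not reach is not made up. A row lasts 1/10 s, in which the tool goes at most 50 mm and 8.59 degrees, less where a joint would pass 70% of its speed; a pose out of reach is approached as far as the arm can. A call with a gripper value outside its range is refused whole. "jaw" is the closure in counts, from 0 (fully open) to 255 (shut), set as the call begins (left out, the last holds). The fingers move at their own pace and stop on an object; the grip force is fixed at half the most. Time passes only in rows, so rows that do not move let the fingers close. It gives the time, the measured TCP pose, the force and the opening at its end, in the units of the state.
- status.get_obs(): the state, without advancing time (a new reading comes with each control period).
- viewer.capture(name): name is "scene" or "top" or "wrist"; returns the picture (480x640x3 uint8, red, green, blue); there is no depth.
- viewer.camera_params(name): a dict with "fov_y" (degrees; the focal length in pixels is half the picture's height over the tangent of half this angle, whatever the lens; pixels are square), "cx", "cy" (the principal point, pixels), "D" ([k1, k2, p1, p2, k3] as OpenCV has them; the pictures are not rectified), "rvec" (rotation vector, rad) and "tvec" (3), from world to camera coordinates, as OpenCV has them; the wrist camera has in their place "T_tool_cam" (4x4, takes a point from camera to tool coordinates, whose origin is the TCP and whose axes are the flange's). Camera axes: x right, y down, z forward; pixel columns grow to the right and rows downward; lengths in mm; the calibration is good to about 2 mm. A picture is of the moment at which its call begins: read the wrist's pose just before it. camera_params takes no time and is no camera call.
- ticket.close_job(): hands the job in, once; it reports no verdict.
The state is a dict: "time": time; "joint_positions": joint angles; "dq": joint speeds; "tau": joint torques, N m; "tool_pos": TCP position; "tcp_rot": TCP orientation; "contact_force": force on the tool from outside, world axes, zero at the start; "moment": the same for the moment, N m; "grip_width": finger opening in mm.
Only numpy, scipy, OpenCV 4.12 (cv2) and the standard library are available. Lean on these libraries where they do the work, as an engineer would, in place of code of your own. Each camera call takes 0.05 s, during which the arm holds its last target.

## Task

Pick up the pry tool, slide its blade under the tab at the front of the sealed housing's cover while the cover is still shut, and pry upwards until the sticky gasket lets go. Then hold the cover slightly open on the blade, with the tab raised about 20 mm and never as much as 35 mm (wires inside are still connected), touching the cover with nothing but the tool. Leave the brush, meter and tape reel where they are, and finish while still gripping the tool clear of the bench and holding the cover ajar with it; do not let go.

Things in the scene. Friction and masses are not known exactly. Their poses are not given: they have to be found in the camera images.
- housing: aluminium housing, 100 (x) x 140 (y) x 28 mm, fixed to the bench; dark jaws 18 mm high at its sides reach 103 mm from its centre. Origin: centre of its underside, on the bench; x points from its front (tab side, roughly facing the robot) to the hinge; z up. Front wall at x = -50 mm; below the tab a flange 8 mm thick runs along the whole front, to x = -66 mm. Place and yaw vary.
- cover: flat grey plastic cover of the housing, 100 x 140 x 6 mm, about 120 g, underside 22 mm above the bench when shut, hinged along its back edge. Origin: middle of the hinge line, 22 mm above the bench and at x = +50 mm of the housing; when shut its axes are those of the housing. The tab is in the middle of its front edge.
- tab (a point): middle of the front edge of the underside of the cover's tab: a plate 50 mm wide and 4 mm thick that sticks out 14 mm from the housing's front wall. Shut, its underside is 21 mm above the bench, leaving a slot 13 mm high (8 to 21 mm above the bench, over the flange) and 14 mm deep. Rises with the cover, 114 mm from the hinge line.
- cover_hinge (a joint): opening angle of the cover (rad): 0 shut, grows as the front rises, stop at 0.36; 0.175 = tab 20 mm up, 0.31 = 35 mm. The gasket sticks: the tab does not move below about 8 N of lift; then the downward pull at the tab falls to 5 N at 0.05, 3 N at 0.12, 2.4 N at 0.175 and under 1 N at 0.3 rad. Let go, the cover shuts and sticks again.
- pry_grip (a point): place to grip the pry tool: mid height of its handle, 15 mm behind the handle's front end. Tool on the bench: black handle 90 mm long (along x), 16 wide (y), 30 high (z); from its front end, at mid height, a flat steel blade 32 long, 16 wide, 3 mm thick. About 90 g, centre of mass 26 mm behind this point. x points to the blade's tip, z up. Tool and brush may swap places.
- pry_tip (a point): middle of the front edge of the pry tool's blade, 47 mm ahead of the grip point, at the blade's mid thickness (15 mm above the bench as the tool lies)
- brush: bystander: black cleaning brush lying on the bench, about 155 mm long, 20 mm high, bristles down
- meter: bystander: grey hand-held meter lying on its back, 150 x 75 mm, 45 mm high over its dial
- reel: bystander: brown tape reel lying flat, a ring 68 mm across and 20 mm high
There are look-alikes about, which are no part of the job. Of the things that look like the housing, the largest one is meant.

How it is judged (in metres and radians):
On the way, in this order (a step that is already met when the one before it is completed fails the run):
1. the blade's tip is in the slot under the tab with the cover still shut (x of pry_tip in the frame of housing between -0.062 and -0.045 m and y of pry_tip in the frame of housing between -0.03 and 0.03 m and z of pry_tip in the frame of housing between 0.006 and 0.023 m and value of joint cover_hinge below 0.03 rad), for 0.1 s.
2. the gasket has let go: the cover stands at least 0.1 rad open (tab 11 mm up), lifted by the tool (value of joint cover_hinge above 0.1 rad and contact force between pry and cover above 0.1 N), for 0.2 s.
At the end, for the whole second after the job is handed in: The cover stands still, 0.10 to 0.26 rad open (tab 11 to 29 mm up), resting on the pry tool's blade (contact over 0.1 N), the tool is gripped by the fingers (over 2 N) and does not touch the bench (all of step 2 and value of joint cover_hinge below 0.26 rad and velocity of joint cover_hinge between -0.05 and 0.05 rad/s and contact force between the fingers and pry above 2 N and contact force between pry and table below 0.2 N); the arm keeps its last pose, push and grip.
It fails at once if the cover is opened beyond 0.31 rad (tab 35 mm up) (value of joint cover_hinge above 0.31 rad).
It fails at once if the robot itself touches the cover (contact force between any of the fingers, the arm and cover above 0.5 N).
It fails at once if the brush, meter or reel is moved more than 30 mm (distance of any of brush, meter, reel from where it was at the start of the episode above 0.03 m).
It also fails if it takes over 40 s, if anything falls off the work surface, if the arm or the gripper's body presses on something with over 40 N, if the wrist force passes 120 N, or if a joint passes its speed limit or range.

## Working session

There is one attempt and no reset: what is moved stays moved. The work goes in short steps, Python scripts to look and compute and a tool call to move; the robot and the scene stay as the last step left them, time stands still between calls to the robot, and variables do not carry over. Pictures are saved under pics/ and viewed, and the job is handed in when it is done.

Besides the shell and the picture viewer there is one more tool, called after "Request:" as name([rows], argument=value, ...), one row to a line, values as JSON. play_rows: Moves the arm, as the interface text tells. Its arguments: {"type":"object","properties":{"commands":{"type":"array"},"jaw":{"type":"number"}},"required":["commands"]}

```bash
ls; mkdir -p pics
python3 - <<'E'
from plant import status, viewer
import cv2
print(status.get_obs())
for n in ("scene","top","wrist"):
    print(n,viewer.camera_params(n))
    cv2.imwrite(f"pics/{n}0.png",viewer.capture(n)[:,:,::-1])
E
```

```text
pics
{'time': 0.0, 'joint_positions': array([ 9.90002829e-01,  3.42686131e-01,  1.52508557e+00,  1.17171168e-06,
        1.27540838e+00, -1.45999324e-01]), 'dq': array([ 0.00177503, -0.00068781, -0.00017121,  0.0013345 , -0.00199085,
        0.00086982]), 'tau': array([ 1.23628652e-04, -4.31256759e+01, -2.44217688e+01,  7.16289645e-02,
        5.61873545e-02, -1.03188765e-04]), 'tool_pos': array([221.03125117, 476.02391182, 404.03982056]), 'tcp_rot': array([-3.14002228e+00, -2.32048978e-04,  2.70679796e+00]), 'contact_force': array([ 0.04243665, -0.15568856, -0.63759517]), 'moment': array([-0.03512001,  0.00303889, -0.00290051]), 'grip_width': 91.58491167724395}
scene {'fov_y': 47.823004684690396, 'cx': 325.6510473209671, 'cy': 246.17047502461833, 'D': array([-0.14807441,  0.        ,  0.        ,  0.        ,  0.        ]), 'rvec': array([ 2.50965908,  0.7086986 , -0.19596466]), 'tvec': array([-543.15682458, -171.01896767, 1216.57258473])}
top {'fov_y': 43.0459638515581, 'cx': 327.0273983156957, 'cy': 234.66249923764116, 'D': array([-0.19284782,  0.        ,  0.        ,  0.        ,  0.        ]), 'rvec': array([ 2.16062762, -2.13056884,  0.11012952]), 'tvec': array([  87.51874322,  584.0265313 , 1223.18349589])}
wrist {'fov_y': 63.223859523961615, 'cx': 314.19178246007084, 'cy': 239.3453960578948, 'D': array([0.01772661, 0.        , 0.        , 0.        , 0.        ]), 'T_tool_cam': array([[-7.57816924e-04, -9.50998229e-01, -3.09195397e-01,
         8.34874092e+01],
       [ 9.99999676e-01, -6.36378311e-04, -4.93610295e-04,
        -2.31749768e-01],
       [ 2.72657272e-04, -3.09195671e-01,  9.50998403e-01,
         1.98339905e+01],
       [ 0.00000000e+00,  0.00000000e+00,  0.00000000e+00,
         1.00000000e+00]])}
```

View pics/scene0.png

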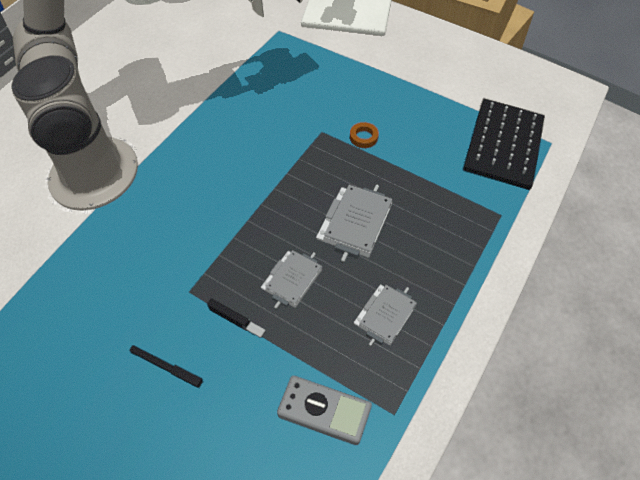

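View pics/top0.png

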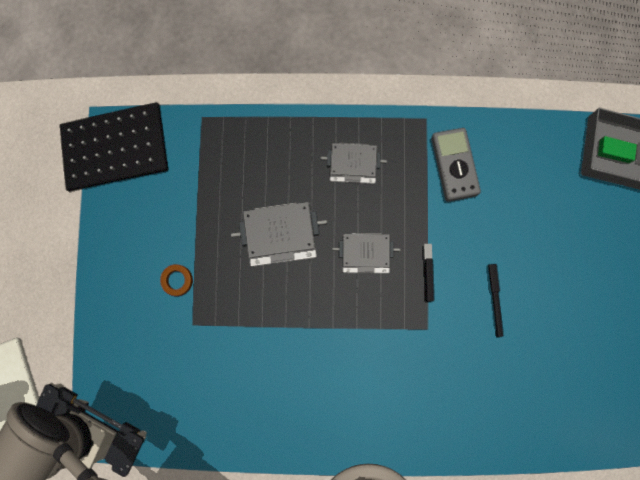

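View pics/wrist0.png

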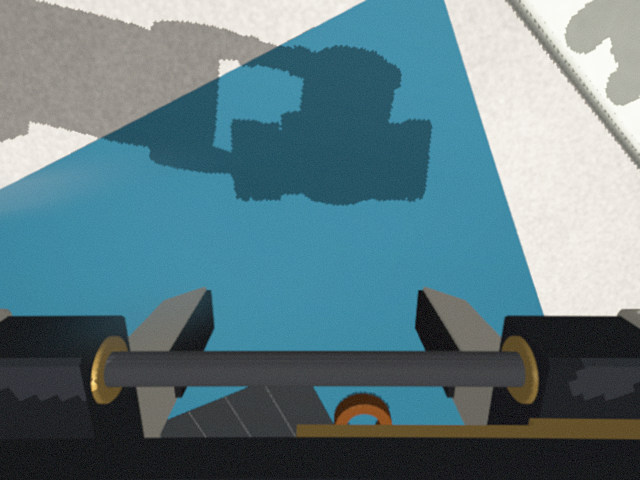

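```bash
cat > h.py <<'E'
import numpy as np, cv2
from plant import status, viewer
from scipy.spatial.transform import Rotation as Ro
def cam(n,obs=None):
    p=viewer.camera_params(n); f=240/np.tan(np.radians(p['fov_y'])/2)
    K=np.array([[f,0,p['cx']],[0,f,p['cy']],[0,0,1]])
    if 'rvec' in p:
        R=cv2.Rodrigues(p['rvec'])[0]; t=np.array(p['tvec'],float)
    else:
        o=obs or status.get_obs(); T=np.eye(4); T[:3,:3]=Ro.from_euler('xyz',o['tcp_rot']).as_matrix(); T[:3,3]=o['tool_pos']
        W=T@p['T_tool_cam']; R=W[:3,:3].T; t=-R@W[:3,3]
    return K,np.array(p['D']),R,t
def px2w(c,uv,z):
    K,D,R,t=c; u=cv2.undistortPoints(np.array(uv,float).reshape(-1,1,2),K,D).reshape(-1,2)
    d=np.c_[u,np.ones(len(u))]@R; C=-R.T@t; s=(z-C[2])/d[:,2]
    return C+s[:,None]*d
def w2px(c,P):
    K,D,R,t=c; return cv2.projectPoints(np.array(P,float).reshape(-1,1,3),cv2.Rodrigues(R)[0],t,K,D)[0].reshape(-1,2)
E
python3 - <<'E'
import cv2
a=cv2.imread('pics/top0.png'); 
cv2.imwrite('pics/z1.png',cv2.resize(a[190:280,220:340],None,fx=6,fy=6,interpolation=cv2.INTER_CUBIC))
cv2.imwrite('pics/z2.png',cv2.resize(a[235:345,410:510],None,fx=5,fy=5,interpolation=cv2.INTER_CUBIC))
a=cv2.imread('pics/scene0.png')
cv2.imwrite('pics/z3.png',cv2.resize(a[170:350,190:410],None,fx=3.3,fy=3.3,interpolation=cv2.INTER_CUBIC))
E
```

```text
(no output)
```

View pics/z1.png

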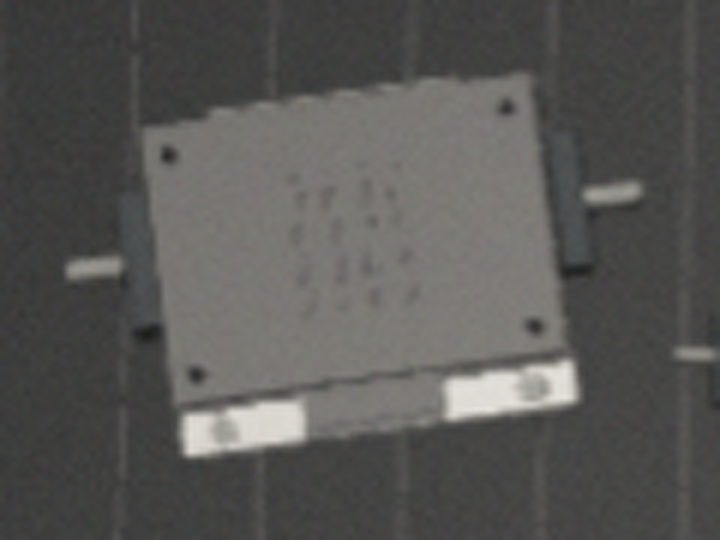

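View pics/z2.png

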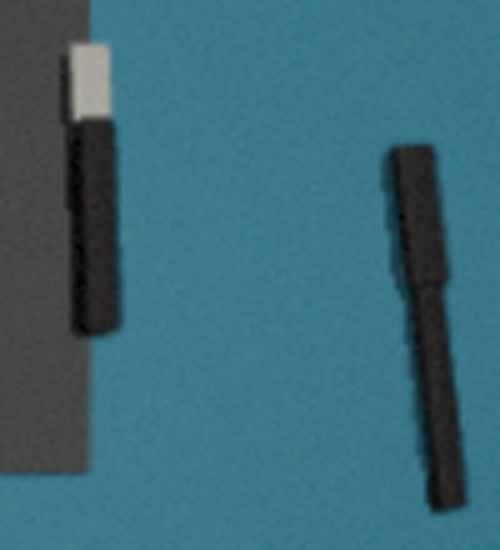

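View pics/z3.png

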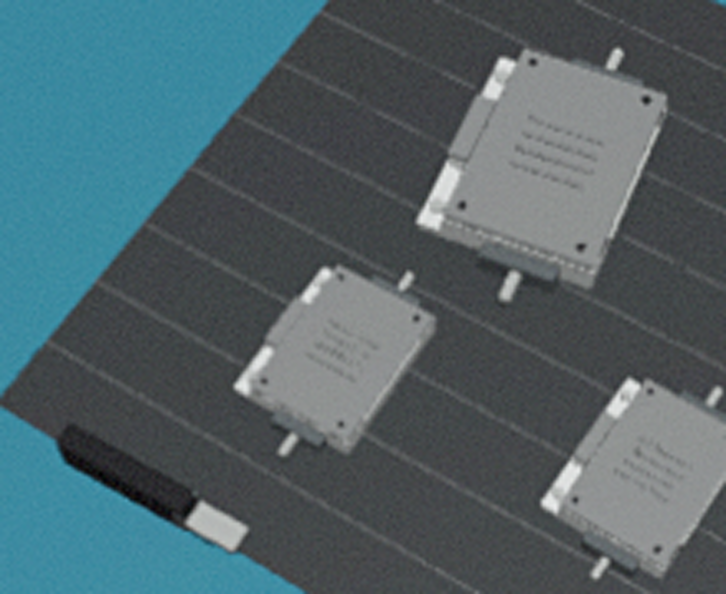

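Run:
```python
from h import *
def conv(p,o,s): return (np.array(p,float)+.5)/s-.5+np.array(o)
c=cam('top'); s=cam('scene')
P=px2w(c,conv([(145,128),(533,75),(567,357),(178,408)],(220,190),6),28)
print(P.round(1), [round(np.linalg.norm(P[i]-P[(i+1)%4]),1) for i in range(4)])
F=px2w(c,conv([(186,457),(580,403)],(220,190),6),8); print('flange',F.round(1),np.linalg.norm(F[0]-F[1]))
S=px2w(s,conv([(527,50),(667,95),(587,270),(445,210)],(190,170),3.3),28); print('scene cover BL?',S.round(1))
B=px2w(c,conv([(70,45),(109,44),(110,117),(71,118)],(410,235),5),16.5); print('blade',B.round(1))
H=px2w(c,conv([(72,119),(117,118),(121,328),(78,334)],(410,235),5),30); print('handle',H.round(1))
Bs=px2w(s,conv([(248,528),(235,552),(187,525),(203,498)],(190,170),3.3),16.5); print('blade scene',Bs.round(1))
a=(P[1]+P[0])/2-(P[2]+P[3])/2; w=P[0]-P[1]
print('yaw', np.arctan2(a[1],a[0]), np.arctan2(-w[0],w[1]), 'centre',P.mean(0))
f=F[0]-F[1]; print('yaw flange',np.arctan2(-f[0],f[1]))
```

```text
[[632.3 272.7  28. ]
 [652.6 136.2  28. ]
 [553.4 122.4  28. ]
 [533.6 257.9  28. ]] [np.float64(138.1), np.float64(100.2), np.float64(136.9), np.float64(99.8)]
flange [[518.  257.6   8. ]
 [539.2 118.5   8. ]] 140.70330633801197
scene cover BL? [[538.9 257.6  28. ]
 [633.7 273.4  28. ]
 [653.6 132.2  28. ]
 [558.3 124.   28. ]]
blade [[ 569.  -107.5   16.5]
 [ 569.6 -124.1   16.5]
 [ 538.8 -124.4   16.5]
 [ 538.2 -107.9   16.5]]
handle [[ 536.5 -106.4   30. ]
 [ 537.2 -125.3   30. ]
 [ 450.1 -126.8   30. ]
 [ 447.4 -108.9   30. ]]
blade scene [[ 571.2 -108.8   16.5]
 [ 573.2 -124.6   16.5]
 [ 540.8 -125.6   16.5]
 [ 538.9 -107.2   16.5]]
yaw 0.14352131878388444 0.14741687075991386 centre [592.97908128 197.30713965  28.        ]
yaw flange 0.15107234677571493
```

Request:
play_rows([
  {"offset": [0,0,0],"twist": -8.5},
  {"offset": [0,0,0],"twist": -8.5},
  {"offset": [0,0,0],"twist": -8.5},
  {"offset": [0,-0.04,0],"twist": 0},
  {"offset": [0,-0.04,0],"twist": 0},
], jaw=140)

```text
time: 0.65
tool_pos: [221.8, 395.5, 403.9]
tcp_rot: [-3.141, -0.001, -3.13]
contact_force: [0.6, -0.2, 0.1]
grip_width: 56.1
```

Request:
play_rows([
  {"offset": [-0.02,-0.045,0],"twist": 0},
  {"offset": [-0.02,-0.045,0],"twist": 0},
  {"offset": [-0.02,-0.045,0],"twist": 0},
  {"offset": [-0.02,-0.045,0],"twist": 0},
  {"offset": [-0.02,-0.045,0],"twist": 0},
])

```text
time: 1.15
tool_pos: [324.4, 170.4, 404.8]
tcp_rot: [3.141, 0.001, -3.131]
contact_force: [1.9, 0.4, -0.1]
grip_width: 41.9
```

Request:
play_rows([
  {"offset": [-0.02,-0.045,0],"twist": 0},
  {"offset": [-0.02,-0.045,0],"twist": 0},
  {"offset": [-0.02,-0.045,0],"twist": 0},
  {"offset": [-0.02,-0.045,0],"twist": 0},
  {"offset": [-0.02,-0.045,0],"twist": 0},
])

```text
time: 1.65
tool_pos: [426.8, -53.9, 404.7]
tcp_rot: [3.141, 0.0, -3.132]
contact_force: [1.6, 0.9, 0.9]
grip_width: 41.5
```

Request:
play_rows([
  {"offset": [-0.03,-0.02,0.02],"twist": 0},
  {"offset": [-0.03,-0.02,0.03],"twist": 0},
  {"offset": [-0.03,-0.02,0.03],"twist": 0},
  {"offset": [-0.01,-0.002,0.03],"twist": 0},
  {"offset": [0,0,0.02],"twist": 0},
])

```text
time: 2.15
tool_pos: [527.9, -113.5, 271.9]
tcp_rot: [3.141, -0.002, -3.132]
contact_force: [-0.3, 1.2, 0.1]
grip_width: 41.3
```

Run:
```python
from h import *
o=status.get_obs(); print(o['tool_pos'],o['tcp_rot'])
im=viewer.capture('wrist')[:,:,::-1]; cv2.imwrite('pics/w1.png',im)
c=cam('wrist',o)
g=o['tool_pos']
print(w2px(c,[[525.5,-116,30],[570,-116,15],[537.5,-116,30],[g[0],g[1],g[2]-159]]))
```

```text
[ 527.88927105 -113.50287314  271.85541707] [ 3.14060144e+00 -2.26539323e-03 -3.13233486e+00]
[[310.86312195 254.47271211]
 [310.62640998 308.57664501]
 [310.74833634 272.78793046]
 [315.59032058 330.31722379]]
```

View pics/w1.png

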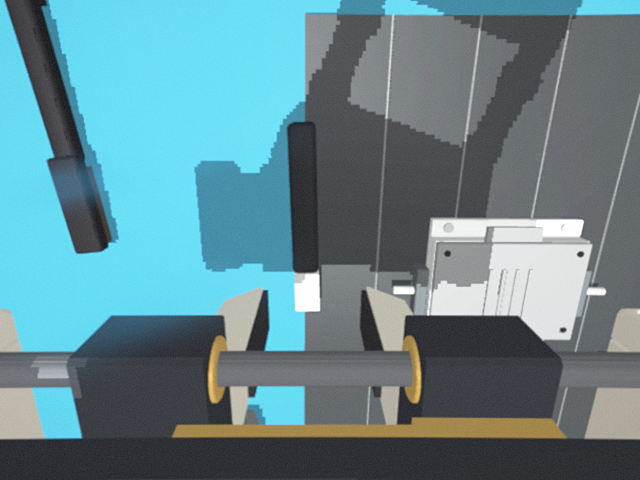

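Run:
```python
from h import *
c=cam('wrist')
im=cv2.imread('pics/w1.png')
m=(im.max(2)<60).astype(np.uint8)[110:272,285:325]
ys,xs=np.nonzero(m); 
for r in (20,60,100,150): k=xs[ys==r]+285; print(r+110,k.min(),k.max())
print(px2w(c,[(293.5,270),(318.5,270),(288,127),(315.5,124)],30).round(1))
print(px2w(c,[(295,310),(320,310),(295,275),(319,275)],16.5).round(1))
```

```text
130 288 314
170 290 315
210 292 317
260 294 317
[[ 532.1 -125.3   30. ]
 [ 531.9 -110.1   30. ]
 [ 448.7 -127.7   30. ]
 [ 447.  -112.8   30. ]]
[[ 566.2 -125.2   16.5]
 [ 566.1 -108.5   16.5]
 [ 541.  -125.1   16.5]
 [ 540.9 -109.5   16.5]]
```

Request:
play_rows([
  {"offset": [0.005,-0.0035,0.025],"twist": -0.7},
  {"offset": [0,0,0.03],"twist": 0},
  {"offset": [0,0,0.02],"twist": 0},
  {"offset": [0,0,0.01],"twist": 0},
  {"offset": [0,0,0],"twist": 0},
])

```text
time: 2.7
tool_pos: [522.0, -116.1, 189.1]
tcp_rot: [3.141, -0.002, -3.119]
contact_force: [1.2, 0.2, 0.2]
grip_width: 41.5
```

Request:
play_rows([
  {"offset": [0,0,0.004],"twist": 0},
  {"offset": [0,0,0.003],"twist": 0},
  {"offset": [0,0,0],"twist": 0},
  {"offset": [0,0,0],"twist": 0},
])

```text
time: 3.1
tool_pos: [522.4, -116.3, 183.2]
tcp_rot: [-3.141, 0.001, -3.119]
contact_force: [0.1, -0.9, 0.1]
grip_width: 41.0
```

Request:
play_rows([
  {"offset": [0,0,0.003],"twist": 0},
  {"offset": [0,0,0],"twist": 0},
])

```text
time: 3.3
tool_pos: [522.2, -116.2, 179.6]
tcp_rot: [3.141, -0.0, -3.119]
contact_force: [-0.2, 0.4, 0.7]
grip_width: 41.1
```

Request:
play_rows([
  {"offset": [0,0,0],"twist": 0},
  {"offset": [0,0,0],"twist": 0},
  {"offset": [0,0,0],"twist": 0},
  {"offset": [0,0,0],"twist": 0},
  {"offset": [0,0,0],"twist": 0},
], jaw=255)

```text
time: 3.8
tool_pos: [522.3, -116.3, 179.7]
tcp_rot: [-3.142, 0.0, -3.119]
contact_force: [0.3, -0.1, 0.1]
grip_width: 15.9
```

Request:
play_rows([
  {"offset": [0,0,0],"twist": 0},
  {"offset": [0,0,-0.02],"twist": 0},
  {"offset": [0,0,-0.04],"twist": 0},
  {"offset": [0,0,-0.04],"twist": 0},
  {"offset": [0,0,0],"twist": 0},
])

```text
time: 4.3
tool_pos: [523.6, -116.7, 284.7]
tcp_rot: [-3.138, 0.009, -3.119]
contact_force: [0.5, 0.1, -0.6]
grip_width: 15.8
```

Run:
```python
from h import *
o=status.get_obs(); print(o['tool_pos'],o['tcp_rot'],o['contact_force'],o['grip_width'])
cv2.imwrite('pics/w2.png',viewer.capture('wrist')[:,:,::-1])
a=viewer.capture('scene')[:,:,::-1]; cv2.imwrite('pics/s2.png',a)
```

```text
[ 523.57941303 -116.69467959  284.7454796 ] [-3.13804465  0.00916416 -3.11903023] [ 0.51947979  0.13072901 -0.64844049] 15.79557542385969
```

View pics/w2.png

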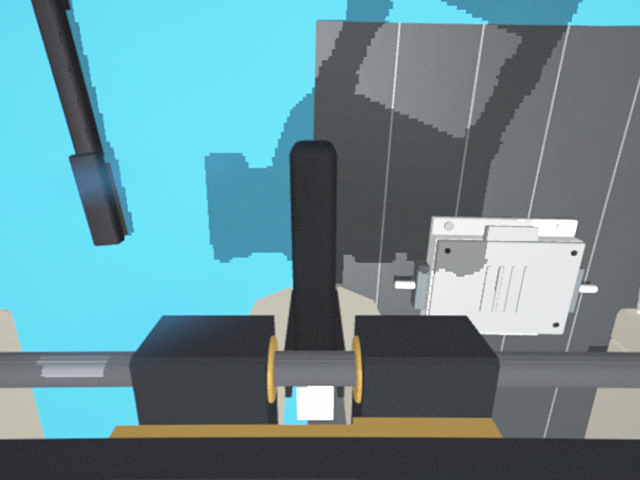

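View pics/s2.png

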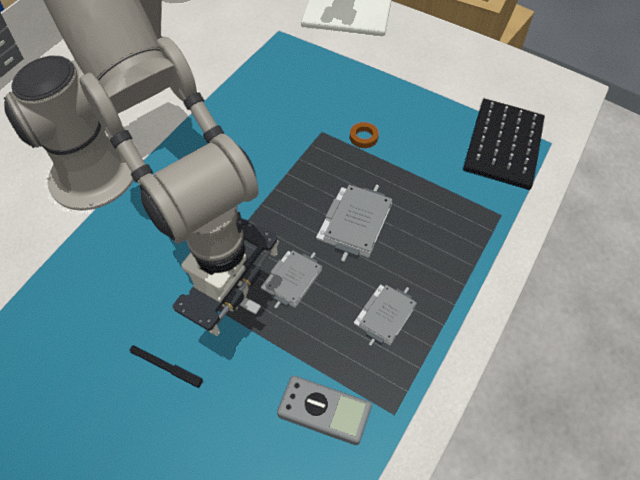

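```bash
cat >> h.py <<'E'
def tool2px(P):
    p=viewer.camera_params('wrist'); K=cam('wrist')[0]; T=np.linalg.inv(p['T_tool_cam'])
    return cv2.projectPoints(np.array(P,float).reshape(-1,1,3),cv2.Rodrigues(T[:3,:3].copy())[0],T[:3,3].copy(),K,np.array(p['D']))[0].reshape(-1,2)
E
python3 - <<'E'
from h import *
import itertools
im=cv2.imread('pics/w2.png'); print(im[380:440:3,315].tolist())
for pitch in (-6,-3,0,3,6):
    a=np.radians(pitch); # rotate about grasp (0,0,159) in tool xz; positive => tip down (tool z+)
    out=[]
    for x,z in ((75,149.7),(-46.5,163.2),(-14.5,163.2)):
        dz=z-159; out.append((x*np.cos(a)+dz*np.sin(a),0,159-x*np.sin(a)+dz*np.cos(a)))
    print(pitch,tool2px(out).round(1).tolist())
E
```

```text
[[127, 122, 121], [124, 117, 112], [248, 249, 247], [254, 255, 254], [254, 254, 254], [254, 254, 254], [254, 254, 254], [254, 254, 254], [254, 254, 254], [254, 254, 254], [254, 254, 254], [254, 254, 254], [254, 254, 254], [251, 253, 251], [109, 102, 98], [80, 137, 169], [76, 139, 168], [81, 140, 171], [75, 139, 170], [61, 80, 92]]
-6 [[316.2, 137.5], [315.9, 424.1], [316.0, 357.2]]
-3 [[316.2, 138.7], [315.9, 419.9], [315.9, 355.8]]
0 [[316.3, 140.7], [315.9, 415.5], [315.9, 354.3]]
3 [[316.4, 143.5], [315.9, 411.1], [315.9, 352.8]]
6 [[316.4, 147.2], [315.9, 406.5], [315.9, 351.2]]
```

Request:
play_rows([
  {"offset": [0,0,0],"twist": -7.1},
  {"offset": [0.004,0.03,0],"twist": 0},
  {"offset": [0.004,0.04,0],"twist": 0},
  {"offset": [0.004,0.04,0],"twist": 0},
  {"offset": [0.004,0.04,0],"twist": 0},
])

```text
time: 4.9
tool_pos: [483.3, 31.0, 277.9]
tcp_rot: [3.141, -0.004, -2.996]
contact_force: [0.7, -0.4, -1.1]
grip_width: 15.9
```

Request:
play_rows([
  {"offset": [0.004,0.04,0],"twist": 0},
  {"offset": [0.004,0.04,0.02],"twist": 0},
  {"offset": [0.004,0.04,0.02],"twist": 0},
  {"offset": [0,0.03,0.015],"twist": 0},
  {"offset": [0,0,0],"twist": 0},
])

```text
time: 5.4
tool_pos: [448.5, 178.9, 221.4]
tcp_rot: [3.141, -0.007, -2.991]
contact_force: [-0.0, -0.9, -2.6]
grip_width: 15.9
```

Run:
```python
from h import *
o=status.get_obs(); print(o['tool_pos'],o['tcp_rot'],o['contact_force'],o['grip_width'])
cv2.imwrite('pics/w3.png',viewer.capture('wrist')[:,:,::-1])
cv2.imwrite('pics/s3.png',viewer.capture('scene')[:,:,::-1])
```

```text
[448.50332951 178.9273287  221.40610248] [ 3.1414335  -0.00710371 -2.99126142] [-9.51039374e-04 -8.80728343e-01 -2.59981703e+00] 15.923365072857736
```

View pics/w3.png

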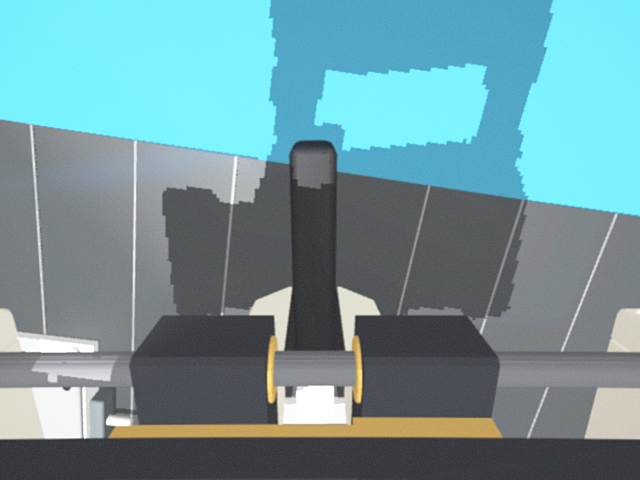

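View pics/s3.png

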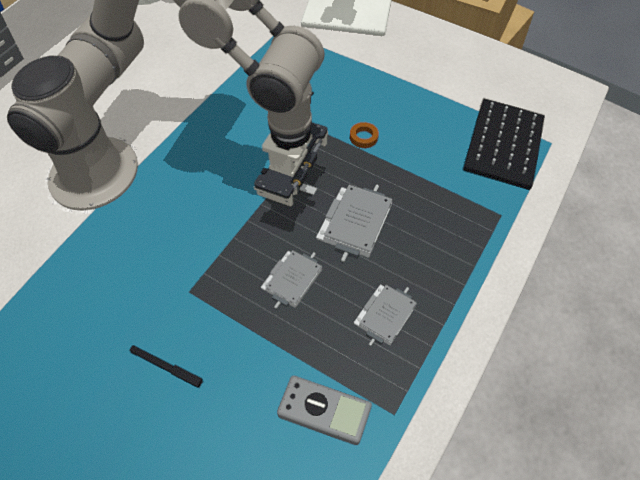

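Request:
play_rows([
  {"offset": [0,-0.003,0.015],"twist": 0},
  {"offset": [0,0,0.013],"twist": 0},
  {"offset": [0,0,0.007],"twist": 0},
  {"offset": [0,0,0],"twist": 0},
  {"offset": [0,0,0],"twist": 0},
])

```text
time: 6.0
tool_pos: [451.5, 172.9, 190.0]
tcp_rot: [3.142, 0.0, -2.996]
contact_force: [0.2, 0.7, -1.4]
grip_width: 15.9
```

Request:
play_rows([
  {"offset": [0,0,0],"twist": 0},
  {"offset": [0,0,0],"twist": 0},
  {"offset": [0,0,0],"twist": 0},
])

```text
time: 6.3
tool_pos: [451.3, 173.5, 190.1]
tcp_rot: [3.142, 0.001, -2.995]
contact_force: [0.4, 0.3, -0.4]
grip_width: 15.2
```

Request:
play_rows([
  {"offset": [0,0.0025,0.005],"twist": 0},
  {"offset": [0,0,0.003],"twist": 0},
  {"offset": [0,0,0],"twist": 0},
  {"offset": [0,0,0],"twist": 0},
  {"offset": [0,0,0],"twist": 0},
])

```text
time: 6.8
tool_pos: [450.9, 176.0, 181.7]
tcp_rot: [3.142, 0.0, -2.995]
contact_force: [0.5, 1.0, -1.1]
grip_width: 15.6
```

Run:
```python
from h import *
o=status.get_obs(); print(o['tool_pos'],o['tcp_rot'],o['contact_force'],o['grip_width'])
a=viewer.capture('scene')[:,:,::-1]
b=viewer.capture('top')[:,:,::-1]
yaw=o['tcp_rot'][2]; u=-np.array([np.cos(yaw),np.sin(yaw),0]); n=np.array([-u[1],u[0],0])
t=o['tool_pos']+48*u; t[2]-=164.7
for nme,im in(('scene',a),('top',b)):
    p=w2px(cam(nme),[t+n*8+[0,0,1.5],t-n*8+[0,0,1.5],t-30*u]); print(nme,p.round(1).tolist())
    x,y=p[0].astype(int); cv2.imwrite(f'pics/{nme}4.png',cv2.resize(im[y-50:y+70,x-80:x+80],None,fx=5,fy=5,interpolation=cv2.INTER_CUBIC)); print(x-80,y-50)
```

```text
[450.85056723 175.96673827 181.70044131] [ 3.14152691e+00  8.02217996e-06 -2.99513720e+00] [ 0.53262146  1.02709669 -1.10321078] 15.5588964079118
scene [[316.5, 200.5], [313.5, 206.2], [302.1, 199.3]]
236 150
top [[281.2, 275.8], [288.7, 274.8], [286.8, 289.5]]
201 225
```

View pics/scene4.png

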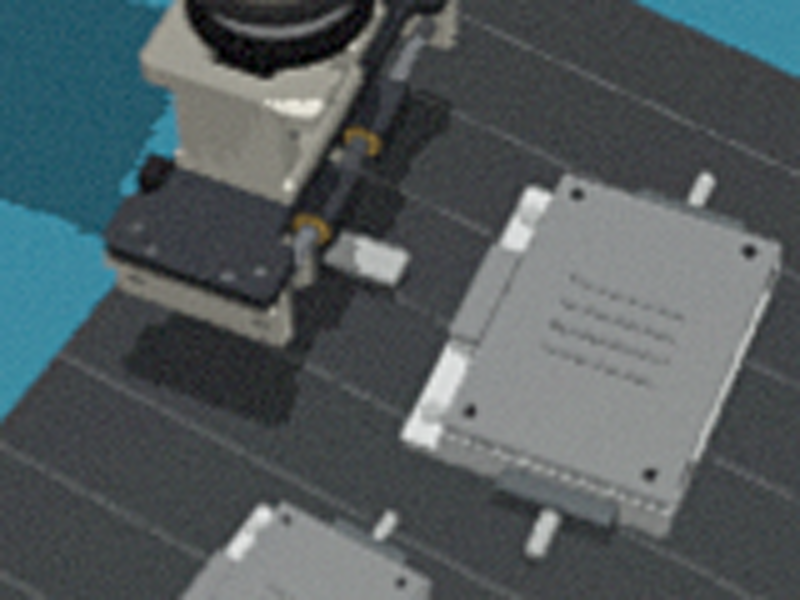

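View pics/top4.png

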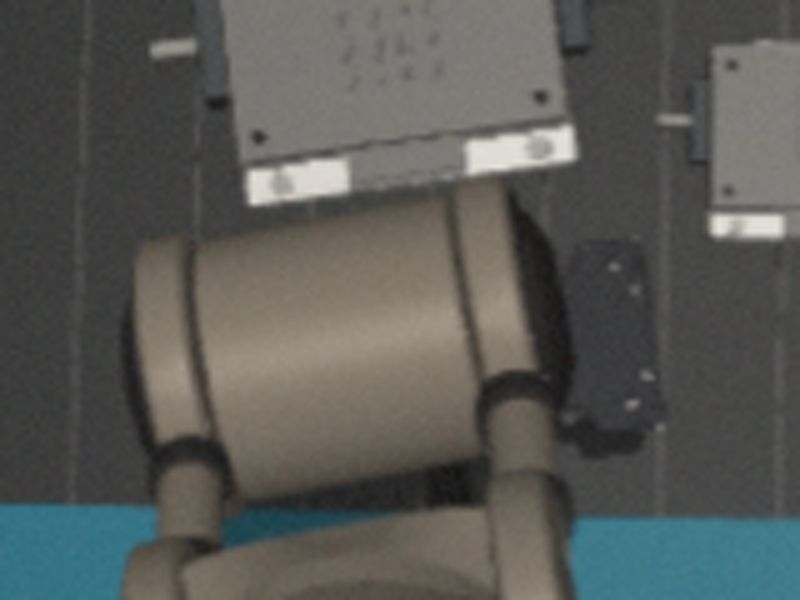

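Request:
play_rows([
  {"offset": [-0.01,0,0],"twist": 0},
  {"offset": [-0.01,0,0],"twist": 0},
  {"offset": [-0.008,0,0],"twist": 0},
  {"offset": [0,0,0],"twist": 0},
  {"offset": [0,0,0],"twist": 0},
])

```text
time: 7.4
tool_pos: [478.6, 180.0, 181.5]
tcp_rot: [3.142, -0.0, -2.995]
contact_force: [-1.0, -0.5, -0.7]
grip_width: 15.8
```

```bash
cat > st.py <<'E'
from h import *
o=status.get_obs(); p=o['tool_pos']; u=np.array([np.cos(.147),np.sin(.147)]); d=p[:2]-[593.5,197.4]
print(o['time'],p.round(1),o['tcp_rot'].round(4),o['contact_force'].round(1),o['moment'].round(2),'w',round(o['grip_width'],1))
print('tip housing x,y,z',d@u+48,-d[0]*u[1]+d[1]*u[0],p[2]-164.7)
import sys
if len(sys.argv)>1:
    a=viewer.capture('scene')[:,:,::-1]; cv2.imwrite(f'pics/{sys.argv[1]}.png',cv2.resize(a[150:270,270:430],None,fx=5,fy=5,interpolation=cv2.INTER_CUBIC))
E
python3 st.py s5
```

```text
7.4 [478.6 180.  181.5] [ 3.1416e+00 -5.0000e-04 -2.9953e+00] [-1.  -0.5 -0.7] [ 0.09 -0.01 -0.01] w 15.8
tip housing x,y,z -68.1990420290372 -0.38159743895571197 16.816775226881987
```

View pics/s5.png

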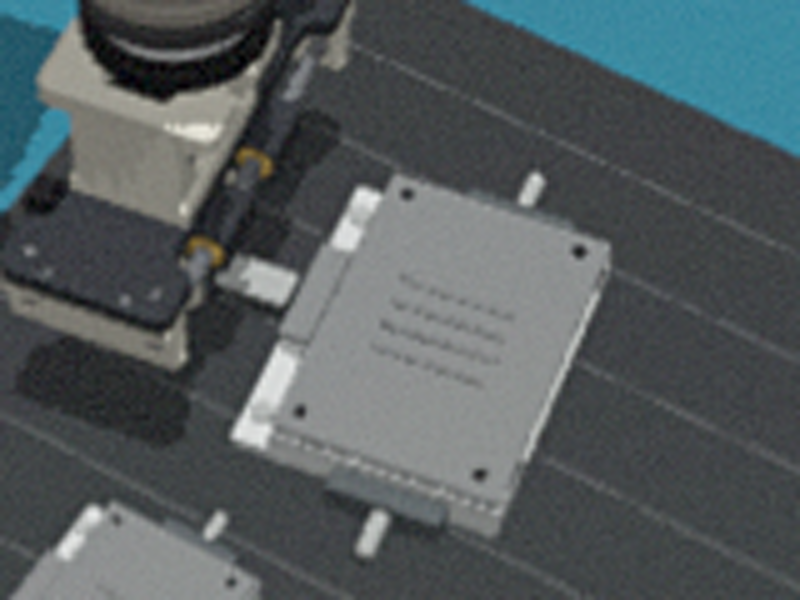

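Request:
play_rows([
  {"offset": [-0.003,0,0],"twist": 0},
  {"offset": [-0.003,0,0],"twist": 0},
  {"offset": [-0.003,0,0],"twist": 0},
  {"offset": [-0.003,0,0],"twist": 0},
  {"offset": [0,0,0],"twist": 0},
])

```text
time: 7.95
tool_pos: [490.9, 181.8, 181.8]
tcp_rot: [3.141, 0.001, -2.995]
contact_force: [0.5, -0.8, -1.5]
grip_width: 15.7
```

```bash
python3 st.py s6
```

```text
7.95 [490.9 181.8 181.8] [ 3.1415e+00  7.0000e-04 -2.9952e+00] [ 0.5 -0.8 -1.5] [ 0.14 -0.04  0.03] w 15.7
tip housing x,y,z -55.80105503061799 -0.37033587250435573 17.091744686336312
```

View pics/s6.png

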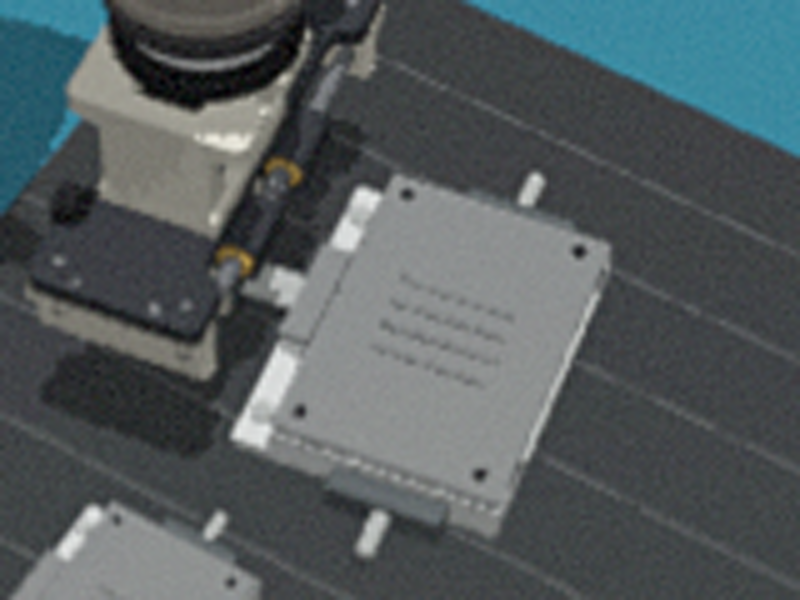

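Request:
play_rows([
  {"offset": [-0.002,0,0],"twist": 0},
  {"offset": [-0.001,0,0],"twist": 0},
  {"offset": [0,0,0],"twist": 0},
  {"offset": [0,0,0],"twist": 0},
])

```text
time: 8.4
tool_pos: [493.4, 182.2, 181.7]
tcp_rot: [3.142, -0.0, -2.995]
contact_force: [1.1, 0.0, -1.8]
grip_width: 15.7
```

Request:
play_rows([
  {"offset": [-0.001,0,0],"twist": 0},
  {"offset": [-0.001,0,0],"twist": 0},
  {"offset": [0,0,0],"twist": 0},
  {"offset": [0,0,0],"twist": 0},
])

```text
time: 8.8
tool_pos: [495.4, 182.5, 181.7]
tcp_rot: [3.142, 0.0, -2.995]
contact_force: [-0.3, 0.3, -1.4]
grip_width: 15.6
```

Request:
play_rows([
  {"offset": [0,0,-0.0015],"twist": 0},
  {"offset": [0,0,-0.0015],"twist": 0},
  {"offset": [0,0,-0.001],"twist": 0},
  {"offset": [0,0,0],"twist": 0},
  {"offset": [0,0,0],"twist": 0},
])

```text
time: 9.3
tool_pos: [495.3, 182.5, 185.3]
tcp_rot: [3.141, -0.0, -2.995]
contact_force: [2.0, 1.3, -9.4]
grip_width: 16.1
```

```bash
python3 st.py
```

```text
9.3 [495.3 182.5 185.3] [ 3.1415e+00 -5.0000e-04 -2.9952e+00] [ 2.   1.3 -9.4] [ 0.24 -0.1   0.03] w 16.1
tip housing x,y,z -51.303900429095336 -0.32654732490832394 20.570643129905307
```

Request:
play_rows([
  {"offset": [0,0,-0.001],"twist": 0},
  {"offset": [0,0,-0.001],"twist": 0},
  {"offset": [0,0,0],"twist": 0},
  {"offset": [0,0,0],"twist": 0},
])

```text
time: 9.7
tool_pos: [495.3, 182.5, 187.8]
tcp_rot: [3.142, -0.0, -2.995]
contact_force: [1.8, 0.7, -7.0]
grip_width: 16.0
```

```bash
python3 st.py s7
```

```text
9.7 [495.3 182.5 187.8] [ 3.1415e+00 -1.0000e-04 -2.9951e+00] [ 1.8  0.7 -7. ] [0.26 0.   0.03] w 16.0
tip housing x,y,z -51.34862551065481 -0.31971622018070356 23.11987690258357
```

View pics/s7.png

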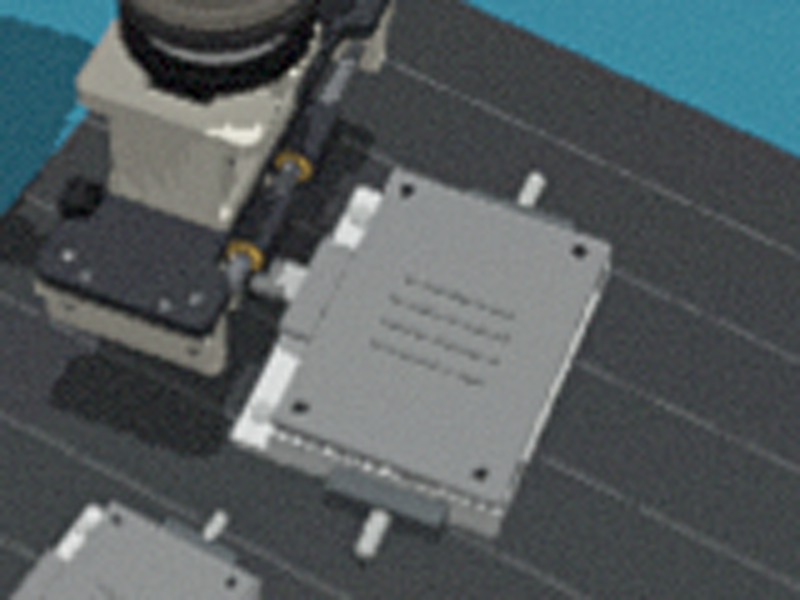

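Request:
play_rows([
  {"offset": [0,0,-0.002],"twist": 0},
  {"offset": [0,0,-0.002],"twist": 0},
  {"offset": [0,0,-0.002],"twist": 0},
  {"offset": [0,0,-0.002],"twist": 0},
  {"offset": [0,0,-0.002],"twist": 0},
])

```text
time: 10.25
tool_pos: [495.5, 182.5, 198.2]
tcp_rot: [-3.142, 0.001, -2.995]
contact_force: [1.0, 0.8, -4.3]
grip_width: 15.7
```

```bash
python3 st.py s8
```

```text
10.25 [495.5 182.5 198.2] [-3.1416e+00  7.0000e-04 -2.9952e+00] [ 1.   0.8 -4.3] [ 0.07 -0.03 -0.02] w 15.7
tip housing x,y,z -51.14410803685409 -0.41583163610978424 33.46853368651509
```

View pics/s8.png

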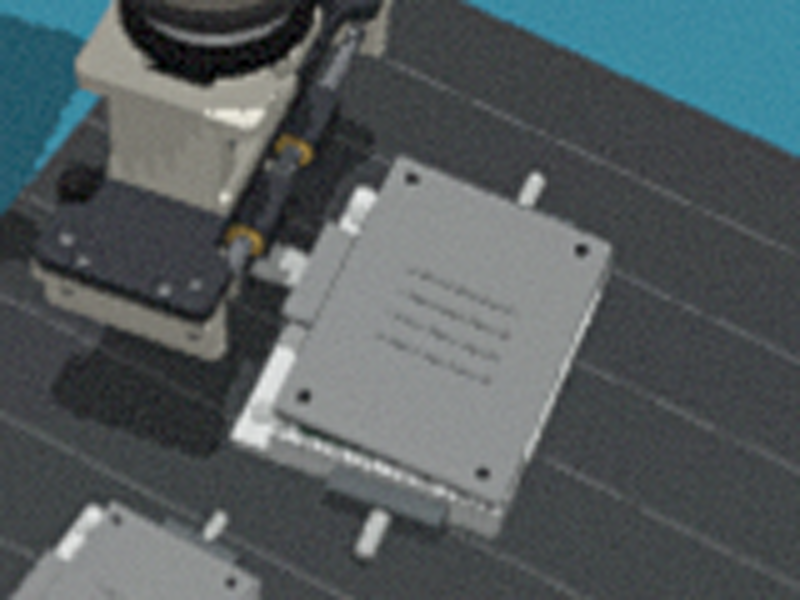

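Request:
play_rows([
  {"offset": [0,0,-0.002],"twist": 0},
  {"offset": [0,0,-0.0015],"twist": 0},
  {"offset": [0,0,0],"twist": 0},
  {"offset": [0,0,0],"twist": 0},
  {"offset": [0,0,0],"twist": 0},
])

```text
time: 10.8
tool_pos: [495.3, 182.5, 201.2]
tcp_rot: [3.142, 0.0, -2.995]
contact_force: [1.3, -0.2, -4.4]
grip_width: 15.4
```

```bash
python3 st.py s9
python3 - <<'E'
from h import *
# screw holes front: cover-local; shut pixels vs angle prediction, scene view
c=cam('scene'); u=np.array([np.cos(.147),np.sin(.147),0]); n=np.array([-u[1],u[0],0]); z=np.array([0,0,1.])
h=np.array([593.5,197.4,22])+50*u
for a in (0,.1,.14,.175,.21,.26):
    ca,sa=np.cos(a),np.sin(a)
    P=[h+(-d*ca-6*sa)*u+(d*sa+6*ca)*z+y*n for d,y in((100,70),(100,-70),(0,70))]
    p=w2px(c,P); print(a,((p-[270,150])*5).round(0).tolist())
E
```

```text
10.8 [495.3 182.5 201.2] [ 3.1415  0.     -2.9952] [ 1.3 -0.2 -4.4] [ 0.03 -0.08 -0.  ] w 15.4
tip housing x,y,z -51.28427510957226 -0.3647056256033565 36.50678388232143
0 [[389.0, 166.0], [260.0, 418.0], [607.0, 240.0]]
0.1 [[389.0, 152.0], [260.0, 404.0], [606.0, 240.0]]
0.14 [[390.0, 146.0], [260.0, 399.0], [605.0, 240.0]]
0.175 [[391.0, 142.0], [261.0, 395.0], [605.0, 240.0]]
0.21 [[392.0, 137.0], [262.0, 390.0], [605.0, 240.0]]
0.26 [[395.0, 130.0], [264.0, 385.0], [604.0, 239.0]]
```

View pics/s9.png

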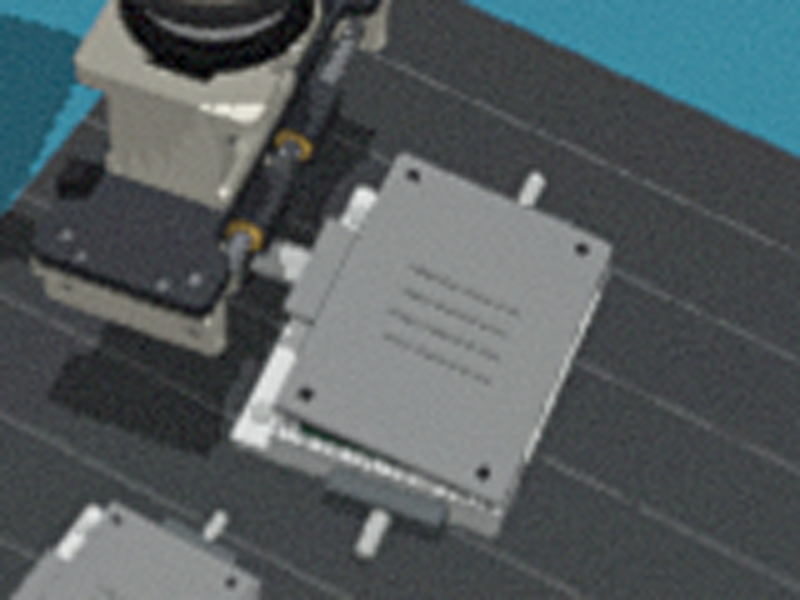

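Request:
play_rows([
  {"offset": [0,0,0],"twist": 0},
  {"offset": [0,0,0],"twist": 0},
  {"offset": [0,0,0],"twist": 0},
  {"offset": [0,0,0],"twist": 0},
  {"offset": [0,0,0],"twist": 0},
])

```text
time: 11.35
tool_pos: [495.3, 182.5, 201.2]
tcp_rot: [3.142, -0.0, -2.995]
contact_force: [0.6, -0.7, -3.0]
grip_width: 15.8
```

```bash
python3 st.py s10
python3 - <<'E'
import cv2
a=cv2.imread('pics/s9.png',0);b=cv2.imread('pics/s10.png',0)
print(cv2.phaseCorrelate(a[150:500,250:620].astype('f'),b[150:500,250:620].astype('f')))
E
```

```text
11.35 [495.3 182.5 201.2] [ 3.1416 -0.     -2.9952] [ 0.6 -0.7 -3. ] [-0.05 -0.05 -0.06] w 15.8
tip housing x,y,z -51.283007769021424 -0.3465262461797316 36.51891267929648
((0.504334785615697, -0.019655170542620226), 0.7111991138599537)
```

Stable (sub-pixel shift between frames, TCP unmoved, steady downward load). Handing in.

Run:
```python
from plant import ticket
print(ticket.close_job())
```

```text
the job is handed in; nothing more can be done
None
```

The job is handed in at about 11.4 s. The arm is still gripping the pry tool and holding the cover ajar on its blade. No verdict was reported.

**What I did:** I gripped the pry tool by its handle, turned it to the housing's yaw (about 0.147 rad) and slid the blade under the tab with the cover shut. I then lifted straight up. The downward load peaked at about 8 N and fell away as the gasket let go, and I raised the cover to its final height.

**Last checks:**
- **Opening:** the lift height gives about 0.17 rad, and the camera pictures give about 0.15 to 0.17 rad. The tab is therefore about 17 to 19 mm up.
- **Stillness:** two pictures half a second apart show a shift of about 0.1 pixel, and the arm's position did not change.
- **Load on the blade:** the wrist read -4.4 N downward, then -3.0 N half a second later. About 1 N of that is the tool, so the cover is still resting on the blade, but the reading is noisy by about 1 N.
- **Grip:** the fingers are closed on the handle at 15.8 mm, and the handle's underside is about 21 mm above the bench.

**One disagreement:** the two fixed cameras placed the housing's front a few mm apart. By the top camera the blade tip is at x = -51 mm, and I felt no contact with the front wall. The force peak and the lifted tab confirmed the blade was under it.

The arm's path stayed well clear of the brush, meter and reel, but I took no final picture of where they lie.

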